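# Stand the beam-step pillars on the optical rail in rising order

## Task

Set up the rising beam path: stand the four steel pillars on the four ring marks of the rail, one on each and centred in its ring, in order of height, with the shortest next to the domed light source and the tallest next to the beam trap. Leave the light source and the beam trap where they are, and let go of everything, with all pillars upright.

Things in the scene. Friction and masses are not known exactly. Their poses are not given: they have to be found in the camera images.
- p50_center (a point): stainless steel optical pillar, 50 mm tall in all, standing upright: a plain round post 25 mm in diameter on a round foot 34 mm in diameter and 6 mm high, small black hole in its top. The point is on its axis, half-way up (25 mm above its underside); z points up the post. Loose, about 190 g (may vary by a quarter); starts standing on the table.
- p70_center (a point): stainless steel optical pillar, 70 mm tall in all, standing upright: a plain round post 25 mm in diameter on a round foot 34 mm in diameter and 6 mm high, small black hole in its top. The point is on its axis, half-way up (35 mm above its underside); z points up the post. Loose, about 260 g (may vary by a quarter); starts standing on the table.
- p90_center (a point): stainless steel optical pillar, 90 mm tall in all, standing upright: a plain round post 25 mm in diameter on a round foot 34 mm in diameter and 6 mm high, small black hole in its top. The point is on its axis, half-way up (45 mm above its underside); z points up the post. Loose, about 330 g (may vary by a quarter); starts standing on the table.
- p110_center (a point): stainless steel optical pillar, 110 mm tall in all, standing upright: a plain round post 25 mm in diameter on a round foot 34 mm in diameter and 6 mm high, small black hole in its top. The point is on its axis, half-way up (55 mm above its underside); z points up the post. Loose, about 410 g (may vary by a quarter); starts standing on the table.
- mark_a: black ring mark, 48 mm outside diameter with a dot at its centre, flush on top of the fixed aluminium rail (70 mm wide, 330 mm long, top 10 mm above the table). Origin at the ring's centre on the rail's top; y points along the rail, x across it, z up. An end mark: the four stand in one row along +y in the order a, b, c, d, 80 mm apart.
- mark_b: black ring mark, 48 mm outside diameter with a dot at its centre, flush on top of the fixed aluminium rail (70 mm wide, 330 mm long, top 10 mm above the table). Origin at the ring's centre on the rail's top; y points along the rail, x across it, z up. An inner mark: the four stand in one row along +y in the order a, b, c, d, 80 mm apart.
- mark_c: black ring mark, 48 mm outside diameter with a dot at its centre, flush on top of the fixed aluminium rail (70 mm wide, 330 mm long, top 10 mm above the table). Origin at the ring's centre on the rail's top; y points along the rail, x across it, z up. An inner mark: the four stand in one row along +y in the order a, b, c, d, 80 mm apart.
- mark_d: black ring mark, 48 mm outside diameter with a dot at its centre, flush on top of the fixed aluminium rail (70 mm wide, 330 mm long, top 10 mm above the table). Origin at the ring's centre on the rail's top; y points along the rail, x across it, z up. An end mark: the four stand in one row along +y in the order a, b, c, d, 80 mm apart.
- lamp_center (a point): light source: squat round black finned drum, 57 mm across and 34 mm high, with a brass collar and a glass dome on top (53 mm in all). Stands loose on the table off one end of the rail, about 85 mm from the nearest mark; which end differs from start to start. The point is on its axis, 20 mm above the table.
- trap_center (a point): beam trap: square dark steel block 50 x 50 mm, 68 mm high with fins on top. Stands loose on the table off the other end of the rail, about 85 mm from the nearest mark. The point is on its axis, 30 mm above the table.
There are look-alikes about, which are no part of the job. Leave any pink look-alike of the part that bears p50_center alone.

How it is judged (in metres and radians):
At the end, for the whole second after the job is handed in: Each pillar stands upright (within 0.1 rad) on its own mark, its axis within 12 mm of the ring's centre and its foot on the rail (within 6 mm), heights 50, 70, 90, 110 mm rising along the rail from the light source's end to the beam trap's end; all are released and at rest (angle between each of p50_center, p70_center, p90_center, p110_center's own z axis and vertical below 0.1 rad and linear speed of each of p50, p70, p90, p110 below 0.02 m/s and angular speed of each of p50, p70, p90, p110 below 0.2 rad/s and ((horizontal distance between lamp_center and mark_a below 0.15 m and horizontal distance between p50_center and mark_a below 0.012 m and z of p50_center in the frame of mark_a below 0.031 m and horizontal distance between p70_center and mark_b below 0.012 m and z of p70_center in the frame of mark_b below 0.041 m and horizontal distance between p90_center and mark_c below 0.012 m and z of p90_center in the frame of mark_c below 0.051 m and horizontal distance between p110_center and mark_d below 0.012 m and z of p110_center in the frame of mark_d below 0.061 m) or (horizontal distance between lamp_center and mark_d below 0.15 m and horizontal distance between p110_center and mark_a below 0.012 m and z of p110_center in the frame of mark_a below 0.061 m and horizontal distance between p90_center and mark_b below 0.012 m and z of p90_center in the frame of mark_b below 0.051 m and horizontal distance between p70_center and mark_c below 0.012 m and z of p70_center in the frame of mark_c below 0.041 m and horizontal distance between p50_center and mark_d below 0.012 m and z of p50_center in the frame of mark_d below 0.031 m))); the robot touches nothing.
It fails at once if the light source is moved by more than 15 mm (distance of lamp_center from where it was at the start of the episode above 0.015 m).
It fails at once if the beam trap is moved by more than 15 mm (distance of trap_center from where it was at the start of the episode above 0.015 m).
It also fails if it takes over 120 s, if anything falls off the work surface, if the arm or the gripper's body presses on something with over 40 N, if the wrist force passes 120 N, or if a joint passes its speed limit or range.

## Robot

A 7-joint arm with a two-finger parallel gripper is mounted at the origin on the work surface. World frame = base frame: x ahead of the robot, y to its left, z up, the work surface at z = 0. Lengths are in mm, angles in rad, forces in N, time in s.
With the tool pointing down it reaches from about 425 to 925 mm from the base axis. Payload 6.8 kg.
Tool frame: the origin (TCP) lies at the very end of the fingers, on their centre line; the grasp point (between the pads) lies 19 mm behind it; z points along the fingers, y is the direction in which the jaws open and shut (so a half turn about z gives the same grasp; the last joint's range is limited). The gripper opens to 85 mm and grips with 20 to 120 N. Pads are 22 mm wide; open, the fingers measure 114 mm over their backs; the gripper's body (76 mm by 85 mm) begins 54 mm behind the grasp point. The pads swing forward as they close: fully open they stand 13 mm farther back than shut.
Start: joints at [1.154, 0.477, 0.022, 1.555, -0.011, 1.109, -0.083], TCP at [205.153, -643.087, 191.808] pointing down, gripper open.
Joint ranges: [-2.96, 2.96], [-0.34, 2.1], [-1.41, 1.46], [0.24, 2.44], [-1.37, 4.51], [0.17, 1.92], [-2.96, 2.96]. Speed limits (rad/s): [2.39, 2.39, 3.14, 3.14, 3.14, 3.14, 3.14].

## Interface

Orientations are given as [roll, pitch, yaw] about the fixed x, y, z axes, in that order (R = Rz(yaw) Ry(pitch) Rx(roll)).
In Python, from bench import monitor, get_image, workorder, boxes_of, outline_of, landmark_of gives the robot as it stands. The module is installed in compiled form; this text tells all that it offers.
- The arm moves only by the shell command python3 -m inch 'ROWS' [FORCE]. ROWS is JSON, one flat list of numbers, 5 for each row, row after row: the closure, from 0 (fully open) to 1 (shut), then the shift along the tool's x, y, z in m, then the turn about the tool's z in rad. In form: [hand, x, y, z, spin, hand, x, y, z, spin, ...]. A call has 1 to 10 rows; each row shifts and turns the commanded pose from where the row before left it, along the tool's axes as they then stand; what a row does not reach is not made up. A row lasts 1/8 s, in which the tool goes at most 62.5 mm and 10.7 degrees, less where a joint would pass 70% of its speed; a pose out of reach is approached as far as the arm can. A call is refused whole if a number of a shift passes 0.0625 or a number of a turn 0.188, either way. A call with a gripper value outside its range is refused whole. The fingers move at their own pace and stop on an object; FORCE is the grip in N (left out, the last holds). Time passes only in rows, so rows that do not move let the fingers close. It gives the time, the measured TCP pose, the force and the opening at its end, in the units of the state.
- monitor.state(): the state, without advancing time (a new reading comes with each control period).
- get_image(name): name is "side" or "top"; returns a dict with "image" (480x640x3 uint8, red, green, blue), "mtx" (3x3 intrinsics, pixels), "rvec" (rotation vector, rad) and "tvec" (3), from world to camera coordinates, as OpenCV has them. Camera axes: x right, y down, z forward; pixel columns grow to the right and rows downward; lengths in mm; the calibration is good to about 2 mm. A picture is of the moment at which its call begins. There is no depth.
- workorder.finish_job(): hands the job in, once; it reports no verdict.
Trained networks look in a picture, given as the dict that the camera call returned (one of the last four; its "shot" number tells which), for a name from the list of things; names that differ only in an ending like _2 or _b are one class to them, and where a whole thing is asked for, a point or a joint stands for the part that bears it (a point fixed in the world has none). Each returns a list of dicts, best first, with "p" (0 to 1); they miss things now and then, are a little off and sometimes report something else, mostly with a low value. They report only what shows in the picture. A call takes as long as a camera call. They do not tell look-alikes from the thing itself.
- boxes_of(query, picture): "extent" ([left, top, width, height] in pixels, round what is visible of it).
- outline_of(query, picture): "pixels" (480x640 bool, what is visible of it) and "extent" ([left, top, width, height] in pixels, round what is visible of it).
- landmark_of(query, picture): "location" ([column, row] in pixels: a listed point, or the origin of a listed thing).
The state is a dict: "t": time; "joint_pos": joint angles; "qvel": joint speeds; "joint_torque": joint torques, N m; "ee_pos": TCP position; "orientation": TCP orientation; "ft_force": force on the tool from outside, world axes, zero at the start; "wrist_torque": the same for the moment, N m; "finger_gap": opening from 0.0 (shut) to 1.0 (fully open).
Only numpy, scipy, OpenCV 4.12 (cv2) and the standard library are available. Lean on these libraries where they do the work, as an engineer would, in place of code of your own. Each camera call takes 0.05 s, during which the arm holds its last target. There are 200 camera calls.

## Working session

There is one attempt and no reset: what is moved stays moved. The work goes in short steps, Python scripts to look and compute and a shell command to move; the robot and the scene stay as the last step left them, time stands still between calls to the robot, and variables do not carry over. Pictures are saved under pics/ and viewed, about 12 in all and at most 16, crops included, and the job is handed in when it is done.

```bash
mkdir -p pics; cat > h.py <<'E'
import numpy as np, cv2
from bench import monitor, get_image, workorder, boxes_of, outline_of, landmark_of
def ray(p,uv):
    R=cv2.Rodrigues(np.array(p["rvec"],float))[0];t=np.array(p["tvec"],float).ravel()
    d=R.T@np.linalg.inv(np.array(p["mtx"],float))@np.array([uv[0],uv[1],1.0]);return -R.T@t,d
def onz(p,uv,z):
    c,d=ray(p,uv);return c+d*(z-c[2])/d[2]
def proj(p,X):
    return cv2.projectPoints(np.array(X,float).reshape(-1,1,3),np.array(p["rvec"],float),np.array(p["tvec"],float),np.array(p["mtx"],float),None)[0].reshape(-1,2)
def save(p,n,crop=None,s=1):
    im=p["image"]
    if crop: im=im[crop[1]:crop[3],crop[0]:crop[2]]
    im=cv2.resize(im,None,fx=s,fy=s,interpolation=cv2.INTER_CUBIC);cv2.imwrite("pics/"+n,im[:,:,::-1])
E
python3 - <<'E'
from h import *
np.set_printoptions(precision=1,suppress=True)
print(monitor.state())
Z=dict(p50_center=25,p70_center=35,p90_center=45,p110_center=55,mark_a=10,mark_b=10,mark_c=10,mark_d=10,lamp_center=20,trap_center=30)
for n in("top","side"):
    p=get_image(n);save(p,n+"0.png");print(n,"cam",ray(p,(0,0))[0])
    for q,z in Z.items():
        for r in landmark_of(q,p)[:5]:
            print(q,round(r["p"],2),np.array(r["location"]),onz(p,r["location"],z)[:2])
E
```

```text
{'t': 0.0, 'joint_pos': array([ 1.2,  0.5,  0. ,  1.6, -0. ,  1.1, -0.1]), 'qvel': array([ 0.,  0.,  0., -0.,  0., -0.,  0.]), 'joint_torque': array([ -0. , -59.6,   1.6, -28.1,   0. ,   0. ,   0. ]), 'ee_pos': array([ 204.9, -642.4,  190.8]), 'orientation': array([-3.1,  0. ,  0.3]), 'ft_force': array([-0.5, -0.5,  0.2]), 'wrist_torque': array([-0. , -0.1,  0.1]), 'finger_gap': 0.9967628628734989}
top cam [394.6   7.4 934.1]
p50_center 0.69 [247.2 236.5] [519.1 153.1]
p50_center 0.63 [269.8 306.3] [383.2 105.2]
p50_center 0.59 [265.5 276. ] [441.6 115. ]
p70_center 0.75 [469.3 282.5] [ 431.6 -281.2]
p90_center 0.89 [166.6 271.6] [447.4 301.1]
p110_center 0.55 [383.5 270. ] [ 453.1 -112. ]
mark_a 0.91 [338.7 190.2] [618.4 -28. ]
mark_a 0.76 [303.  188.5] [621.2  44.9]
mark_a 0.57 [376.7 190.6] [ 618.4 -105.8]
mark_a 0.57 [258.2 187.3] [622.7 136.3]
mark_b 0.91 [338.7 190.2] [618.4 -28. ]
mark_b 0.76 [303.  188.5] [621.2  44.9]
mark_b 0.57 [376.7 190.6] [ 618.4 -105.8]
mark_b 0.57 [258.2 187.3] [622.7 136.3]
mark_c 0.91 [338.7 190.2] [618.4 -28. ]
mark_c 0.76 [303.  188.5] [621.2  44.
[... 855 characters left out ...]
rk_a 0.58 [358.9 259.7] [622.2 -26.1]
mark_a 0.56 [331.  239.5] [621.3  53.1]
mark_b 0.91 [386.2 285.4] [ 612.4 -106.5]
mark_b 0.68 [304.5 219.7] [621.6 139.3]
mark_b 0.58 [358.9 259.7] [622.2 -26.1]
mark_b 0.56 [331.  239.5] [621.3  53.1]
mark_c 0.91 [386.2 285.4] [ 612.4 -106.5]
mark_c 0.68 [304.5 219.7] [621.6 139.3]
mark_c 0.58 [358.9 259.7] [622.2 -26.1]
mark_c 0.56 [331.  239.5] [621.3  53.1]
mark_d 0.91 [386.2 285.4] [ 612.4 -106.5]
mark_d 0.68 [304.5 219.7] [621.6 139.3]
mark_d 0.58 [358.9 259.7] [622.2 -26.1]
mark_d 0.56 [331.  239.5] [621.3  53.1]
lamp_center 0.83 [283.  197.2] [627.9 225.2]
trap_center 0.96 [424.  304.2] [ 611.2 -189.3]
trap_center 0.39 [304.2 218.6] [606.5 118.3]
```

View pics/top0.png

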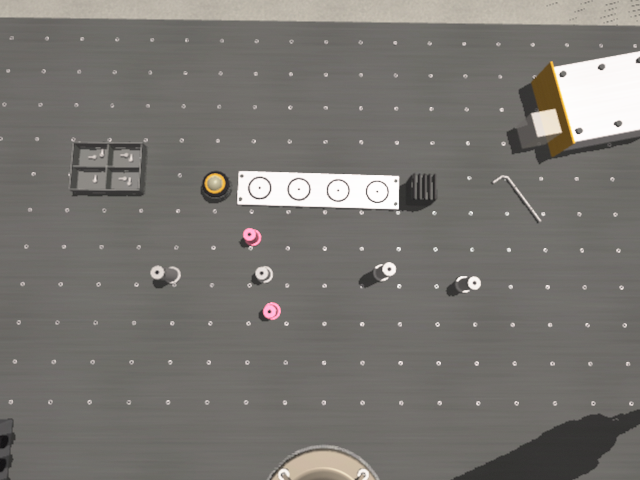

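View pics/side0.png

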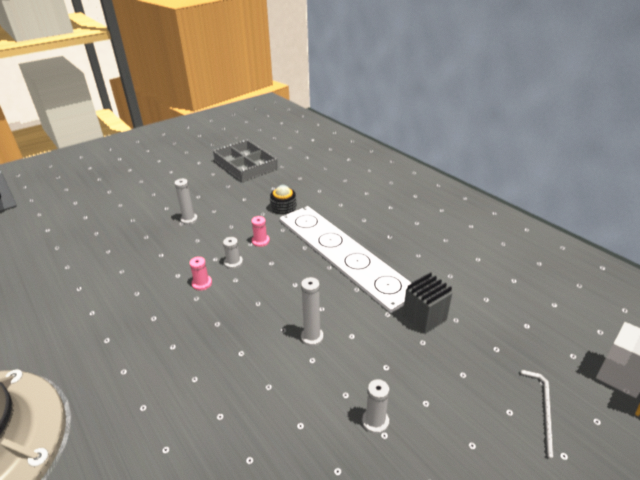

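The top view shows the lamp at (216,185), on the +y end of the rail, and the beam trap at (424,187). The three short posts in it are pink at (252,237), pink at (272,311) and steel at (264,274). The steel one fits p50, and the pink ones are the look-alikes. Next I'll refine the poses by silhouette fitting and confirm p50 in a crop.

```bash
cat >> h.py <<'E'
from scipy.optimize import minimize
def sil(p,x,y,z0,h):
    a=np.linspace(0,2*np.pi,48,endpoint=False);m=np.zeros((480*4,640*4),np.uint8)
    for r,l,u in((17,0,6),(12.5,6,h)):
        X=np.concatenate([np.c_[x+r*np.cos(a),y+r*np.sin(a),0*a+z0+k] for k in(l,u)])
        cv2.fillConvexPoly(m,cv2.convexHull(np.round(proj(p,X)*4+1.5).astype(np.int32)),1)
    return cv2.resize(m.astype(np.float32),(640,480),interpolation=cv2.INTER_AREA)
def iou(p,mask,x,y,z0,h):
    s=sil(p,x,y,z0,h);return np.minimum(s,mask).sum()/np.maximum(s,mask).sum()
def best_mask(q,p,xy,z):
    u=proj(p,[[*xy,z]])[0];o=[(np.hypot(*(np.array(r["extent"][:2])+np.array(r["extent"][2:])/2-u)),r) for r in outline_of(q,p)]
    o=[r for d,r in sorted(o,key=lambda t:t[0]) if d<18];return o[0]["pixels"].astype(np.float32) if o else None
def fit(pics,q,xy,h,z0=0):
    ms=[(p,m) for p in pics for m in[best_mask(q,p,xy,z0+h/2)] if m is not None];out=[]
    for sub in[ms]+([[m] for m in ms] if len(ms)>1 else []):
        r=minimize(lambda v:-sum(iou(p,m,v[0],v[1],z0,h) for p,m in sub)/len(sub),xy,method="Nelder-Mead",options=dict(initial_simplex=[xy,[xy[0]+6,xy[1]],[xy[0],xy[1]+6]],xatol=.2,fatol=1e-4))
        out.append((r.x.round(1),round(-r.fun,3)))
    return out
E
python3 - <<'E'
from h import *
T,S=get_image("top"),get_image("side");save(T,"c.png",(225,215,305,335),5)
for q,xy in dict(p50_center=(444,121),p70_center=(429,-281),p90_center=(445,300),p110_center=(450,-115)).items():
    h0=int(q[1:].split("_")[0])
    for h in(50,70,90,110):
        if abs(h-h0)<=20:
            print(q,h,fit([T,S],q,xy,h))
print(monitor.state()["orientation"],monitor.state()["joint_pos"])
# rings: contours of dark thin rings on bright rail
for n,p in(("top",T),("side",S)):
    g=cv2.cvtColor(p["image"],cv2.COLOR_RGB2GRAY)
    for y in(137,55,-25,-105):
        a=np.linspace(0,2*np.pi,90)
        def cost(v):
            u=np.concatenate([proj(p,np.c_[v[0]+r*np.cos(a),v[1]+r*np.sin(a),0*a+10]) for r in(23,)]).astype(np.float32)
            return cv2.remap(cv2.GaussianBlur(g,(0,0),.7),u[None,:,0],u[None,:,1],cv2.INTER_LINEAR).astype(float).mean()
        c=min(((cost((X,Y)),X,Y) for X in range(605,636,3) for Y in range(y-15,y+16,3)))
        r=minimize(cost,c[1:],method="Nelder-Mead",options=dict(xatol=.1));print(n,y,r.x.round(1),round(r.fun,1))
E
```

```text
p50_center 50 [(array([445.5, 119.1]), np.float64(0.906)), (array([446.9, 119. ]), np.float64(0.95)), (array([444.1, 118. ]), np.float64(0.946))]
p50_center 70 [(array([445.4, 117.9]), np.float64(0.789)), (array([446.3, 118.2]), np.float64(0.892)), (array([444. , 118.1]), np.float64(0.741))]
p70_center 50 [(array([ 429.7, -279.2]), np.float64(0.778)), (array([ 431.5, -282.4]), np.float64(0.859)), (array([ 429.2, -278.3]), np.float64(0.805))]
p70_center 70 [(array([ 429.3, -278.6]), np.float64(0.903)), (array([ 430.6, -279.5]), np.float64(0.91)), (array([ 428.1, -279.1]), np.float64(0.951))]
p70_center 90 [(array([ 429.6, -278.4]), np.float64(0.779)), (array([ 430.4, -279. ]), np.float64(0.797)), (array([ 428.1, -279.4]), np.float64(0.793))]
p90_center 70 [(array([444.7, 306.6]), np.float64(0.812)), (array([445.4, 304.8]), np.float64(0.87)), (array([444., 306.]), np.float64(0.782))]
p90_center 90 [(array([443.9, 303.3]), np.float64(0.909)), (array([445. , 302.9]), np.float64(0.948)), (array([442.8, 302.9]), np.float64(0.941))]
p90_center 110 [(array([444.1, 302.8]), np.float64(0.786)), (array([445.1, 302.6]), np.float64(0.832)), (array([442.5, 301.6]), np.float64(0.786))]
p110_center 90 [(array([ 451.6, -114.2]), np.float64(0.836)), (array([ 453.3, -115.9]), np.float64(0.916)), (array([ 450.9, -113.9]), np.float64(0.821))]
p110_center 110 [(array([ 451.6, -113.9]), np.float64(0.928)), (array([ 452.5, -114.2]), np.float64(0.938)), (array([ 450.3, -114.8]), np.float64(0.955))]
[ 3.14153740e+00 -1.24154713e-05  3.08728222e-01] [ 1.15388219  0.47698508  0.02243713  1.55538467 -0.01151215  1.10929585
 -0.08312657]
top 137 [622.4 134.1] 170.7
top 55 [620.6  54. ] 177.7
top -25 [693.6 -24.6] 107.6
top -105 [678.6 -99.9] 110.7
side 137 [900.3  80.1] 132.2
side 55 [968.   23.5] 117.3
side -25 [684.  -25.2] 129.7
side -105 [ 647.8 -154.7] 49.3
```

View pics/c.png

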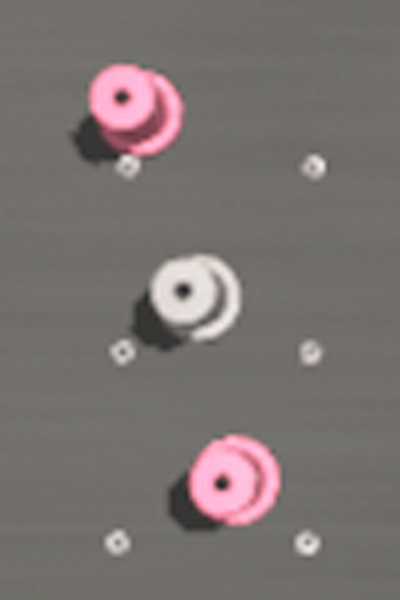

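The crop confirms that the steel post between the two pinks, at about (264,274), is p50. All four heights also match best in the fits. The ring fit diverged, so I'll refit all four rings as one row.

```bash
python3 - <<'E'
from h import *
from scipy.optimize import differential_evolution as DE
P=[get_image("top"),get_image("side")]
a=np.linspace(0,2*np.pi,90)
G=[cv2.GaussianBlur(cv2.cvtColor(p["image"],cv2.COLOR_RGB2GRAY),(0,0),.6).astype(np.float32) for p in P]
def row(v):return [(v[0]-np.sin(v[2])*d,v[1]+np.cos(v[2])*d) for d in(120,40,-40,-120)]
def cost(v,ks):
    s=0
    for k in ks:
        f=lambda r:(lambda u:cv2.remap(G[k],u[None,:,0].astype(np.float32),u[None,:,1].astype(np.float32),cv2.INTER_LINEAR).mean())(np.concatenate([proj(P[k],np.c_[x+r*np.cos(a),y+r*np.sin(a),0*a+10]) for x,y in row(v)]))
        s+=f(23.2)-.5*f(18.5)-.5*f(28)
    return s
for ks in([0],[1],[0,1]):
    r=DE(cost,[(605,635),(-2,32),(-.08,.08)],args=(ks,),seed=1,maxiter=40)
    print(ks,r.x.round(3),round(r.fun,1),np.round(row(r.x),1).tolist())
E
```

```text
[0] [ 6.1989e+02  1.3894e+01 -2.1000e-02] -63.8 [[622.4, 133.9], [620.7, 53.9], [619.0, -26.1], [617.4, -106.1]]
[1] [ 6.19107e+02  1.46210e+01 -2.00000e-02] -29.3 [[621.6, 134.6], [619.9, 54.6], [618.3, -25.4], [616.7, -105.4]]
[0, 1] [ 6.19577e+02  1.42210e+01 -2.10000e-02] -91.7 [[622.1, 134.2], [620.4, 54.2], [618.7, -25.8], [617.0, -105.8]]
```

```bash
python3 -m inch '[0,0,0,0,-0.18, 0,0,0,0,-0.18, 0,0,0,0,-0.18, 0,0,0,0,-0.18, 0,0,0,0,-0.18, 0,0,0,0,-0.18, 0,0,0,0,-0.18, 0,0,0,0,-0.002]' 60
```

```text
t: 3.3
ee_pos: [204.9, -643.1, 191.8]
orientation: [3.141, -0.0, 1.569]
ft_force: [-0.5, 0.6, 0.5]
finger_gap: 1.003
```

```bash
python3 -m inch '[0,0.06,0.037,0,0, 0,0.06,0.037,0,0, 0,0.06,0.037,0,0, 0,0.06,0.037,0,0, 0,0.06,0.037,0,0, 0,0.06,0.037,0,0, 0,0.004,0.0025,0,0, 0,0,0,0,0]'
```

```text
t: 4.3
ee_pos: [404.5, -320.1, 192.0]
orientation: [3.142, 0.001, 1.569]
ft_force: [-0.3, -0.4, -0.5]
finger_gap: 1.005
```

```bash
python3 -m inch '[0,0.02,0.0125,0,0, 0,0.021,0.0125,0,0, 0,0,0,0,0, 0,0,0,0.03,0,0,0,0,0.03,0, 0,0,0,0,0]'
```

```text
t: 5.05
ee_pos: [426.7, -280.2, 129.9]
orientation: [-3.137, -0.002, 1.567]
ft_force: [-0.6, -0.2, -0.2]
finger_gap: 0.999
```

```bash
python3 -m inch '[0,0.001,0.003,0.025,0, 0,0,0,0.035,0, 0,0,0,0.03,0, 0,0,0,0.01,0, 0,0,0,0,0]'
```

```text
t: 5.68
ee_pos: [432.6, -278.8, 32.4]
orientation: [3.141, 0.0, 1.57]
ft_force: [-0.8, -0.8, -0.2]
finger_gap: 0.997
```

```bash
python3 -m inch '[0,0,-0.003,0.002,0, 0,0,0,0,0, 1,0,0,0,0, 1,0,0,0,0, 1,0,0,0,0, 1,0,0,0,0, 1,0,0,0,0, 1,0,0,0,0]' 60
```

```text
t: 6.68
ee_pos: [430.7, -279.5, 32.5]
orientation: [3.14, 0.003, 1.57]
ft_force: [-6.8, 1.0, 26.7]
finger_gap: 0.001
```

The gripper shut fully and the force reads 27 N, so I'll look before doing anything else.

```bash
python3 - <<'E'
from h import *
T,S=get_image("top"),get_image("side");save(S,"s1.png",(270,300,470,450),4)
t=T["image"][200:350,400:560];cv2.imwrite("pics/t1.png",cv2.resize(t,None,fx=4,fy=4)[:,:,::-1])
print(monitor.state())
E
```

```text
{'t': 6.775, 'joint_pos': array([ 0.77011979,  0.46166495, -0.39004072,  2.04988687,  0.27749042,
        0.67630035,  0.19868624]), 'qvel': array([-0.00146538, -0.00100725,  0.00168204, -0.00199862,  0.00047748,
       -0.00073041, -0.00121222]), 'joint_torque': array([-1.33641444e+00, -3.60427880e+01, -3.46306354e+00, -1.56036383e+01,
       -5.60779776e-02, -2.08158955e+00,  1.11352492e-02]), 'ee_pos': array([ 430.69419355, -279.45243949,   32.55171659]), 'orientation': array([3.13966822, 0.00317957, 1.57010427]), 'ft_force': array([-5.81952352,  1.27468557, 26.25182507]), 'wrist_torque': array([ 0.20669176,  1.44844937, -0.02259225]), 'finger_gap': 0.00452194883317604}
```

View pics/s1.png

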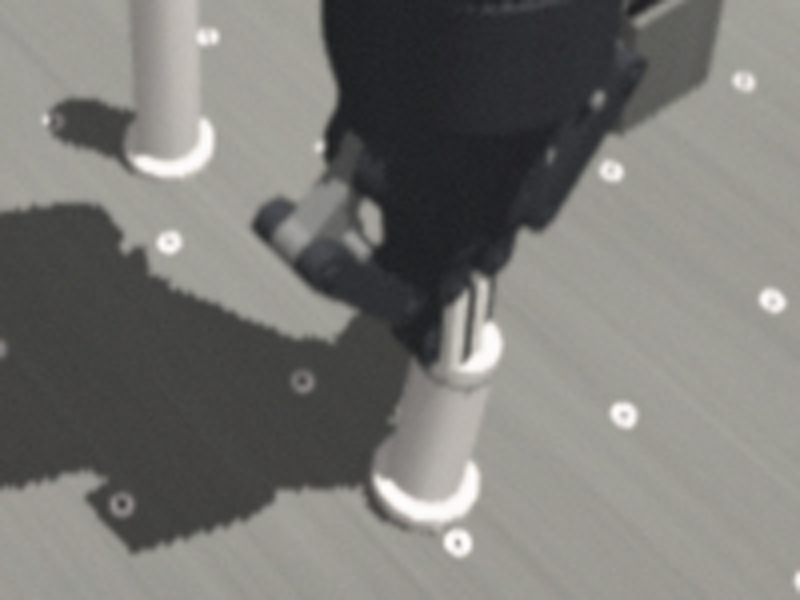

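```bash
python3 -m inch '[1,0,0,-0.02,0, 1,0,0,-0.02,0, 1,0,0,-0.02,0, 1,0,0,0,0]'; python3 - <<'E'
from h import *
T,S=get_image("top"),get_image("side")
s=monitor.state();e=s["ee_pos"];print(e,s["ft_force"])
im=[]
for p in(T,S):
    u=proj(p,[e,e+[0,0,40]]);print(u.round(1));g=p["image"].copy();c=u[0].round().astype(int)
    x0,y0=max(0,c[0]-40),max(0,c[1]-50);k=g[y0:y0+100,x0:x0+80];k=cv2.resize(k,(400,500),interpolation=cv2.INTER_CUBIC)
    for q,col in zip(u,((255,0,0),(0,255,0))): cv2.drawMarker(k,tuple(((q-[x0,y0])*5+2).round().astype(int).tolist()),col,0,15,1)
    im.append(k)
cv2.imwrite("pics/tip.png",np.hstack(im)[:,:,::-1])
E
```

```text
t: 7.28
ee_pos: [430.5, -278.5, 91.0]
orientation: [3.139, 0.002, 1.571]
ft_force: [0.0, -0.8, -0.4]
finger_gap: 0.004
[ 429.22750124 -277.82979441   89.37202221] [-0.09834869  0.37596519 -0.76577109]
[[477.  282.6]
 [484.7 281.7]]
[[378.8 376.5]
 [380.9 353.9]]
```

View pics/tip.png

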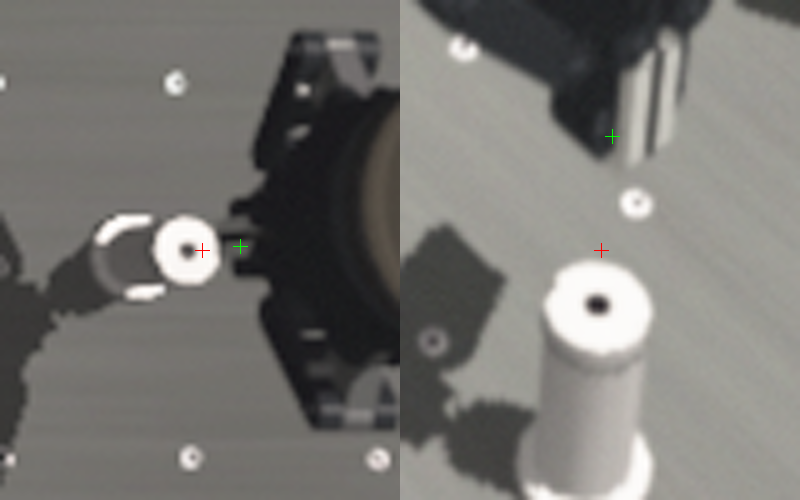

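```bash
python3 - <<'E'
from h import *
T,S=get_image("top"),get_image("side")
e=monitor.state()["ee_pos"];print(e)
def tri(ut,us):
    (c1,d1),(c2,d2)=ray(T,ut),ray(S,us);A=np.c_[d1,-d2];k=np.linalg.lstsq(A,c2-c1,rcond=None)[0]
    a,b=c1+k[0]*d1,c2+k[1]*d2;return (a+b)/2,np.linalg.norm(a-b)
print(tri((483,283),(386.6,357.5)))
ims=[]
for p,(x,y) in((T,(440,200)),(S,(300,180))):
    ims.append(cv2.resize(p["image"][y:y+200,x:x+130],None,fx=3,fy=3,interpolation=cv2.INTER_CUBIC))
cv2.imwrite("pics/tip2.png",np.hstack(ims)[:,:,::-1])
E
```

```text
[ 428.81644241 -277.60180678   88.88993986]
(array([ 430.8534914 , -279.83462828,  122.50837705]), np.float64(8.646237849749294))
```

View pics/tip2.png

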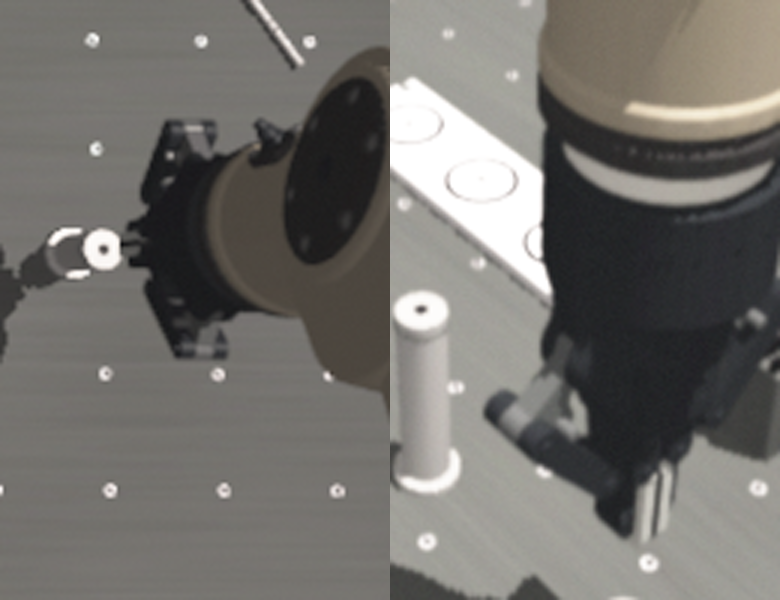

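The tip triangulates to about z=123–125, while the state says 89. Pressing on the 70 mm post at a reading of 32.5 agrees with that. So the real fingertips sit about 36 mm above the reported TCP, and xy looks right. I'll allow for this and go about 36 mm lower, watching the force.

```bash
python3 -m inch '[0,0,0,0,0, 0,0,0,0,0, 0,0,0,0,0, 0,0,0,0.02,0, 0,0,0,0.02,0, 0,0,0,0.02,0, 0,0,0,0.015,0, 0,0,0,0.015,0, 0,0,0,0,0, 0,0,0,0,0]'; python3 -m inch '[1,0,0,0,0, 1,0,0,0,0, 1,0,0,0,0, 1,0,0,0,0, 1,0,0,0,0, 1,0,0,0,0]' 60
```

```text
t: 8.72
ee_pos: [429.8, -278.0, 0.1]
orientation: [3.141, 0.0, 1.571]
ft_force: [-0.5, -0.7, 0.4]
finger_gap: 1.0
t: 9.48
ee_pos: [429.5, -278.0, 0.2]
orientation: [3.142, 0.0, 1.571]
ft_force: [-1.8, 0.9, 5.3]
finger_gap: 0.277
```

Held: gap 0.277, about the 25 mm post.

```bash
python3 -m inch '[1,0,0,-0.03,0, 1,0,0,-0.05,0, 1,0,0,-0.05,0, 1,0,0,0,0, 1,0.03,0.02,0,0, 1,0.055,0.033,0,0, 1,0.055,0.033,0,0, 1,0.055,0.03,0,0, 1,0.055,0.03,0,0, 1,0,0,0,0]'; python3 -m inch '[1,0.04,0.02,0,0, 1,0.02,0.01,0,0, 1,0,0,0,0, 1,0,0,0,0]'
```

```text
t: 10.72
ee_pos: [574.4, -23.4, 128.3]
orientation: [-3.141, -0.004, 1.581]
ft_force: [-0.6, -0.4, -3.1]
finger_gap: 0.273
t: 11.22
ee_pos: [602.8, 27.3, 129.0]
orientation: [-3.14, 0.001, 1.57]
ft_force: [0.3, -0.1, -2.5]
finger_gap: 0.272
```

```bash
python3 -m inch '[1,0.0275,0.0175,0,0, 1,0,0,0,0, 1,0,0,0.03,0, 1,0,0,0.03,0, 1,0,0,0.03,0, 1,0,0,0,0, 1,0,0,0,0]'; python3 -c "
from bench import monitor;s=monitor.state();print(s['ee_pos'],s['orientation'])"
```

```text
t: 12.1
ee_pos: [621.8, 55.7, 40.9]
orientation: [3.14, 0.0, 1.57]
ft_force: [0.3, 0.4, -2.7]
finger_gap: 0.274
[621.75014727  55.66835726  40.88054416] [3.14043371e+00 2.52017089e-04 1.56970989e+00]
```

```bash
python3 -m inch '[1,0,-0.001,0.02,0, 1,0,0,0.007,0, 1,0,0,0.002,0, 1,0,0,0,0, 1,0,0,0,0]'; python3 - <<'E'
from h import *
T,S=get_image("top"),get_image("side")
ims=[cv2.resize(T["image"][140:240,270:370],(400,400)),cv2.resize(S["image"][180:280,270:370],(400,400))]
cv2.imwrite("pics/pl1.png",np.hstack(ims)[:,:,::-1]);print(fit([S],"p70_center",(620,55),70,10),monitor.state()["ft_force"])
E
```

```text
t: 12.72
ee_pos: [620.7, 56.7, 11.1]
orientation: [3.141, -0.0, 1.571]
ft_force: [0.9, -0.1, -2.3]
finger_gap: 0.28
[(array([619.3,  55.5]), np.float64(0.765))] [-0.24566924  1.29668904 -2.48582647]
```

View pics/pl1.png

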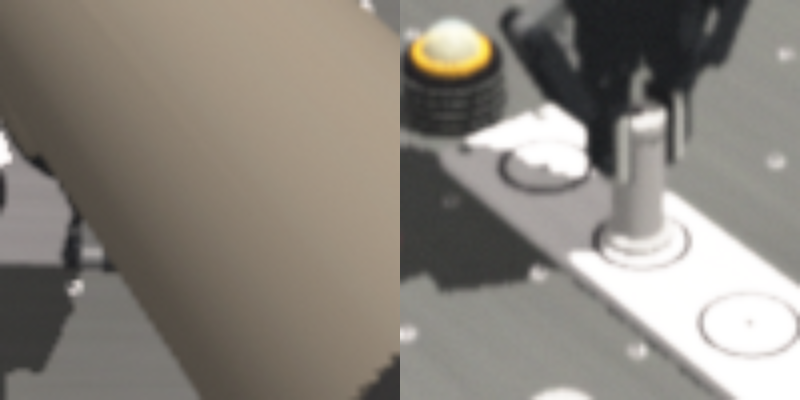

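The picture shows p70 centred in its ring at about (641,240) in the crop, just clear of the rail. I'll lower it slightly and release.

```bash
python3 -m inch '[1,-0.001,0,0.0015,0, 1,0,0,0,0, 1,0,0,0,0]'; python3 -m inch '[0,0,0,0,0, 0,0,0,0,0, 0,0,0,0,0, 0,0,0,0,0, 0,0,0,-0.03,0, 0,0,0,-0.05,0, 0,0,0,-0.06,0, 0,0,0,0,0]'
```

```text
t: 13.25
ee_pos: [620.6, 56.2, 10.3]
orientation: [3.141, -0.001, 1.571]
ft_force: [-2.4, 0.3, 5.4]
finger_gap: 0.268
t: 14.25
ee_pos: [623.8, 56.6, 154.8]
orientation: [3.132, -0.001, 1.571]
ft_force: [0.7, -1.2, -1.1]
finger_gap: 0.999
```

```bash
python3 -m inch '[0,-0.03,-0.03,0,0, 0,-0.045,-0.045,0,0, 0,-0.045,-0.045,0,0, 0,-0.03,-0.03,0,0, 0,-0.02,-0.02,0,0, 0,0,0,0,0, 0,0,0,0,0]'
```

```text
t: 15.12
ee_pos: [452.2, -112.2, 149.1]
orientation: [3.141, -0.0, 1.571]
ft_force: [-0.0, 0.6, 0.5]
finger_gap: 0.998
```

```bash
python3 -m inch '[0,-0.002,-0.0005,0.03,0, 0,0,0,0.035,0, 0,0,0,0.03,0, 0,0,0,0.02,0, 0,0,0,0,0, 0,0,0,0,0]'; python3 -m inch '[1,0,0,0,0, 1,0,0,0,0, 1,0,0,0,0, 1,0,0,0,0, 1,0,0,0,0, 1,0,0,0,0]' 70
```

```text
t: 15.88
ee_pos: [452.3, -114.1, 34.8]
orientation: [3.141, -0.0, 1.572]
ft_force: [-1.1, 0.8, 0.3]
finger_gap: 0.998
t: 16.62
ee_pos: [451.7, -115.0, 34.8]
orientation: [3.141, 0.0, 1.571]
ft_force: [-1.2, 0.0, 5.9]
finger_gap: 0.276
```

```bash
python3 -m inch '[1,0,0,-0.03,0, 1,0,0,-0.03,0, 1,0,0,0,0, 1,0.002,0.03,0,0, 1,0.002,0.045,0,0, 1,0.002,0.045,0,0, 1,0.002,0.03,0,0, 1,0.0005,0.015,0,0, 1,0,0,0,0, 1,0,0,0,0]'; python3 -c "
from bench import monitor;s=monitor.state();print(s['ee_pos'],s['ft_force'])"
```

```text
t: 17.88
ee_pos: [614.4, -106.7, 93.5]
orientation: [-3.139, 0.0, 1.571]
ft_force: [-0.5, -0.2, -4.0]
finger_gap: 0.276
[ 614.44788085 -106.71501884   93.5313399 ] [-0.51276995 -0.16710707 -3.97419095]
```

```bash
python3 -m inch '[1,0.0005,0.0025,0,0, 1,0,0,0.02,0, 1,0,0,0.02,0, 1,0,0,0.007,0, 1,0,0,0,0, 1,0,0,0.0015,0, 1,0,0,0,0]'
```

```text
t: 18.75
ee_pos: [618.8, -105.9, 45.8]
orientation: [3.141, -0.0, 1.571]
ft_force: [0.8, 0.7, -3.8]
finger_gap: 0.272
```

```bash
python3 -m inch '[1,0,-0.0015,0.0005,0, 1,0,0,0.001,0, 1,0,0,0,0, 1,0,0,0,0]'
```

```text
t: 19.25
ee_pos: [617.3, -105.9, 44.9]
orientation: [3.142, 0.0, 1.571]
ft_force: [-4.1, -0.2, 5.7]
finger_gap: 0.271
```

```bash
python3 -m inch '[0,0,0,0,0, 0,0,0,0,0, 0,0,0,0,0, 0,0,0,0,0, 0,0,0,-0.03,0, 0,0,0,-0.05,0, 0,0,0,-0.03,0, 0,0,0,0,0]';python3 -m inch '[0,0.03,-0.013,0,0, 0,0.055,-0.023,0,0, 0,0.055,-0.023,0,0, 0,0.055,-0.023,0,0, 0,0.055,-0.023,0,0, 0,0.055,-0.023,0,0, 0,0.055,-0.023,0,0, 0,0.03,-0.013,0,0, 0,0,0,0,0, 0,0,0,0,0]'
```

```text
t: 20.25
ee_pos: [619.3, -105.8, 157.3]
orientation: [3.136, 0.001, 1.571]
ft_force: [0.5, 1.3, -0.5]
finger_gap: 0.999
t: 21.5
ee_pos: [453.3, 282.9, 153.4]
orientation: [-3.14, 0.001, 1.57]
ft_force: [0.4, 0.0, 0.8]
finger_gap: 1.004
```

```bash
python3 -m inch '[0,0.02,-0.009,0,0, 0,0,0,0,0, 0,0,0,0.04,0, 0,0,0,0.03,0, 0,0,0,0,0, 0,0,0,0,0]'
```

```text
t: 22.25
ee_pos: [445.3, 303.8, 85.2]
orientation: [3.141, -0.0, 1.57]
ft_force: [0.2, -0.0, 0.4]
finger_gap: 0.997
```

```bash
python3 -m inch '[0,-0.001,-0.001,0.03,0, 0,0,0,0.025,0, 0,0,0,0.01,0, 0,0,0,0,0, 0,0,0,0,0]'; python3 -m inch '[1,0,0,0,0, 1,0,0,0,0, 1,0,0,0,0, 1,0,0,0,0, 1,0,0,0,0, 1,0,0,0,0]' 70
```

```text
t: 22.88
ee_pos: [444.1, 303.8, 20.5]
orientation: [3.14, -0.001, 1.571]
ft_force: [0.8, 0.1, -0.0]
finger_gap: 1.003
t: 23.62
ee_pos: [443.6, 303.3, 19.6]
orientation: [3.141, -0.0, 1.571]
ft_force: [-0.6, -0.4, 5.2]
finger_gap: 0.267
```

```bash
python3 -m inch '[1,0,0,-0.03,0, 1,0,0,-0.05,0, 1,0,0,-0.05,0, 1,0,0,0,0, 1,-0.03,0.015,0,0, 1,-0.055,0.03,0,0, 1,-0.055,0.03,0,0, 1,-0.055,0.03,0,0, 1,-0.055,0.03,0,0, 1,0,0,0,0]'; python3 -m inch '[1,-0.045,0.025,0,0, 1,-0.03,0.015,0,0, 1,0,0,0,0, 1,0,0,0,0]'
```

```text
t: 24.88
ee_pos: [578.4, 45.7, 146.1]
orientation: [-3.138, 0.004, 1.56]
ft_force: [0.6, 0.5, -4.4]
finger_gap: 0.271
t: 25.38
ee_pos: [616.4, -20.1, 147.5]
orientation: [-3.138, -0.001, 1.572]
ft_force: [-1.2, 1.3, -3.2]
finger_gap: 0.274
```

```bash
python3 -m inch '[1,-0.005,0.002,0,0, 1,0,0,0.03,0, 1,0,0,0.03,0, 1,0,0,0.03,0, 1,0,0,0.015,0, 1,0,0,0,0, 1,0,0,0,0]'
```

```text
t: 26.25
ee_pos: [621.0, -26.0, 45.5]
orientation: [3.14, -0.0, 1.571]
ft_force: [0.4, 0.5, -3.5]
finger_gap: 0.268
```

```bash
python3 -m inch '[1,0,-0.002,0.01,0, 1,0,0,0.004,0, 1,0,0,0.001,0, 1,0,0,0.001,0, 1,0,0,0,0, 1,0,0,0,0]'
```

```text
t: 27.0
ee_pos: [618.0, -26.5, 29.6]
orientation: [-3.142, 0.001, 1.571]
ft_force: [-4.5, -1.3, 8.5]
finger_gap: 0.269
```

```bash
python3 -m inch '[0,0,0,0,0, 0,0,0,0,0, 0,0,0,0,0, 0,0,0,0,0, 0,0,0,-0.03,0, 0,0,0,-0.05,0, 0,0,0,-0.04,0, 0,0,0,0,0]';python3 -m inch '[0,0.025,-0.03,0,0, 0,0.04,-0.048,0,0, 0,0.04,-0.048,0,0, 0,0.03,-0.035,0,0, 0,0.01,-0.012,0,0, 0,0,0,0,0.18, 0,0,0,0,0.18, 0,0,0,0,0.18, 0,0,0,0,0.18, 0,0,0,0,0.18]';python3 -m inch '[0,0,0,0,0.18, 0,0,0,0,0.18, 0,0,0,0,0, 0,0,0,0,0]'
python3 - <<'E'
from h import *
T,S=get_image("top"),get_image("side");s=monitor.state();print(s["ee_pos"],s["orientation"])
for p in(T,S):
  print(fit([p],"p50_center",(445.5,119),50))
  for q,xy,h in(("p70_center",(620,54),70),("p90_center",(619,-26),90),("p110_center",(617,-106),110)):print(q,fit([p],q,xy,h,10))
E
```

```text
t: 28.0
ee_pos: [620.6, -26.0, 152.1]
orientation: [3.135, 0.0, 1.571]
ft_force: [0.5, -0.2, -1.1]
finger_gap: 1.004
t: 29.25
ee_pos: [445.4, 117.8, 147.7]
orientation: [-3.141, 0.001, 0.663]
ft_force: [0.2, -0.0, 0.8]
finger_gap: 0.998
t: 29.75
ee_pos: [445.1, 118.3, 148.0]
orientation: [3.142, 0.0, 0.314]
ft_force: [0.5, -0.2, 0.5]
finger_gap: 1.0
[445.05703866 118.46848282 148.11250257] [-3.14156464e+00  2.84780324e-04  3.12695607e-01]Traceback (most recent call last):
  File "<stdin>", line 4, in <module>
  File "h.py", line 29, in fit
    r=minimize(lambda v:-sum(iou(p,m,v[0],v[1],z0,h) for p,m in sub)/len(sub),xy,method="Nelder-Mead",options=dict(initial_simplex=[xy,[xy[0]+6,xy[1]],[xy[0],xy[1]+6]],xatol=.2,fatol=1e-4))
    res = _minimize_neldermead(fun, x0, args, callback, bounds=bounds,
                               **options)
    fsim[k] = func(sim[k])
              ~~~~^^^^^^^^
    fx = function(np.copy(x), *(wrapper_args + args))
  File "h.py", line 29, in <lambda>
    r=minimize(lambda v:-sum(iou(p,m,v[0],v[1],z0,h) for p,m in sub)/len(sub),xy,method="Nelder-Mead",options=dict(initial_simplex=[xy,[xy[0]+6,xy[1]],[xy[0],xy[1]+6]],xatol=.2,fatol=1e-4))
                        ~~~~~~~~~~~~~~~~~~~~~~~~~~~~~~~~~~~~~~~~~~~~^~~~~~~~~
ZeroDivisionError: division by zero
```

p50 is hidden under the hand in this view, which is expected. The xy is already right at (445,118.4), so I'll descend to a reading of -18, a true tip height of about 18, and watch the force.

```bash
python3 -m inch '[0,0,0,0.04,0, 0,0,0,0.05,0, 0,0,0,0.03,0, 0,0,0,0.02,0, 0,0,0,0.015,0, 0,0,0,0,0, 0,0,0,0,0]'
```

```text
t: 30.78
ee_pos: [445.6, 118.9, -6.1]
orientation: [3.142, -0.001, 0.311]
ft_force: [-0.4, -0.5, 0.2]
finger_gap: 1.002
```

```bash
python3 -m inch '[0,0,0,0.006,0, 0,0,0,0.005,0, 0,0,0,0,0, 0,0,0,0,0]'; python3 -m inch '[1,0,0,0,0, 1,0,0,0,0, 1,0,0,0,0, 1,0,0,0,0, 1,0,0,0,0, 1,0,0,0,0]' 70
```

```text
t: 31.28
ee_pos: [445.0, 118.7, -17.7]
orientation: [3.142, -0.0, 0.311]
ft_force: [-0.5, 0.2, 0.3]
finger_gap: 1.005
t: 32.02
ee_pos: [445.1, 118.7, -17.4]
orientation: [3.141, -0.0, 0.311]
ft_force: [-1.1, -0.5, 7.0]
finger_gap: 0.268
```

```bash
python3 -m inch '[1,0,0,-0.03,0, 1,0,0,-0.05,0, 1,0,0,-0.04,0, 1,0,0,0,-0.18, 1,0,0,0,-0.18, 1,0,0,0,-0.18, 1,0,0,0,-0.18, 1,0,0,0,-0.18, 1,0,0,0,-0.18, 1,0,0,0,-0.18]';python3 -m inch '[1,0.003,0.03,0,0, 1,0.004,0.05,0,0, 1,0.004,0.05,0,0, 1,0.003,0.03,0,0, 1,0.0015,0.015,0,0, 1,0,0,0,0, 1,0,0,0,0]'
```

```text
t: 33.28
ee_pos: [444.5, 118.3, 101.8]
orientation: [-3.141, 0.0, 1.577]
ft_force: [-0.2, 0.3, -2.4]
finger_gap: 0.274
t: 34.15
ee_pos: [618.4, 134.2, 102.0]
orientation: [-3.14, 0.001, 1.572]
ft_force: [-1.6, 0.2, -1.9]
finger_gap: 0.268
```

```bash
python3 -m inch '[1,0,0.002,0.03,0, 1,0,0,0.03,0, 1,0,0,0.03,0, 1,0,0,0.01,0, 1,0,0,0,0, 1,0,0,0,0]'
```

```text
t: 34.9
ee_pos: [622.8, 134.6, 3.8]
orientation: [3.14, -0.001, 1.571]
ft_force: [-0.1, 0.6, -2.2]
finger_gap: 0.268
```

```bash
python3 -m inch '[1,0,-0.001,0.006,0, 1,0,0,0.003,0, 1,0,0,0.001,0, 1,0,0,0.001,0, 1,0,0,0,0, 1,0,0,0,0]'
```

```text
t: 35.65
ee_pos: [620.9, 134.1, -7.3]
orientation: [3.142, 0.001, 1.571]
ft_force: [-5.0, -1.6, 10.0]
finger_gap: 0.27
```

Seated. Now I'll release, rise, and move back to the clear side to check.

```bash
python3 -m inch '[0,0,0,0,0, 0,0,0,0,0, 0,0,0,0,0, 0,0,0,0,0, 0,0,0,-0.03,0, 0,0,0,-0.06,0, 0,0,0,-0.06,0, 0,0,0,-0.06,0, 0,0,0,0,0]';python3 -m inch '[0,0.03,-0.02,0,0, 0,0.06,-0.03,0,0, 0,0.06,-0.03,0,0, 0,0.06,-0.03,0,0, 0,0.06,-0.03,0,0, 0,0.06,-0.03,0,0, 0,0.05,-0.03,0,0, 0,0,0,0,0, 0,0,0,0,0]'
python3 - <<'E'
from h import *
T,S=get_image("top"),get_image("side");save(T,"topE.png",(150,130,450,330),2);save(S,"sideE.png",(150,130,470,370),2)
L=dict(p50_center=((622.1,134.2),50),p70_center=((620.4,54.2),70),p90_center=((618.7,-25.8),90),p110_center=((617,-105.8),110))
for q,(xy,h) in L.items():
    for p in(T,S):
        try:r=fit([p],q,xy,h,10);print(q,r,(r[0][0]-xy).round(1))
        except ZeroDivisionError:print(q,"no mask")
for q,z in(("lamp_center",20),("trap_center",30)):
    for p in(T,S):print(q,[onz(p,r["location"],z)[:2].round(1) for r in landmark_of(q,p)[:1]])
E
```

```text
t: 36.78
ee_pos: [624.1, 135.9, 207.2]
orientation: [3.132, -0.003, 1.571]
ft_force: [-0.4, 0.3, -0.6]
finger_gap: 1.0
t: 37.9
ee_pos: [431.2, 493.0, 200.1]
orientation: [-3.141, 0.002, 1.571]
ft_force: [0.7, -0.6, 0.5]
finger_gap: 1.005
p50_center [(array([622.1, 135.8]), np.float64(0.936))] [0.  1.6]
p50_center [(array([619.2, 135.6]), np.float64(0.931))] [-2.9  1.4]
p70_center [(array([620.3,  54.4]), np.float64(0.941))] [-0.1  0.2]
p70_center [(array([619.6,  55.1]), np.float64(0.953))] [-0.8  0.9]
p90_center [(array([620. , -26.4]), np.float64(0.908))] [ 1.3 -0.6]
p90_center [(array([617.4, -25.8]), np.float64(0.931))] [-1.3  0. ]
p110_center [(array([ 617.9, -105.5]), np.float64(0.929))] [0.9 0.3]
p110_center [(array([ 616.4, -104.8]), np.float64(0.894))] [-0.6  1. ]
lamp_center [array([621.3, 215.5])]
lamp_center [array([619.3, 219.7])]
trap_center [array([ 620.2, -191.7])]
trap_center [array([ 616.5, -190.8])]
```

View pics/topE.png

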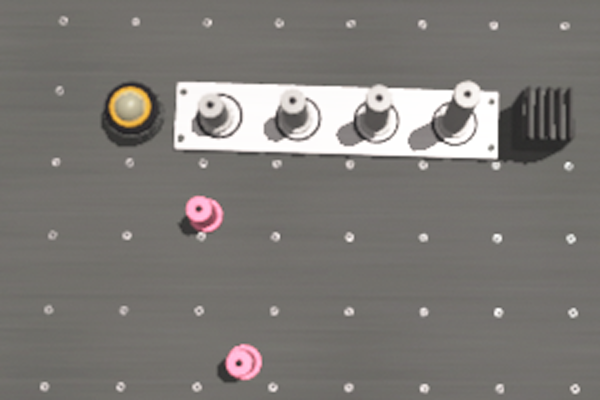

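View pics/sideE.png

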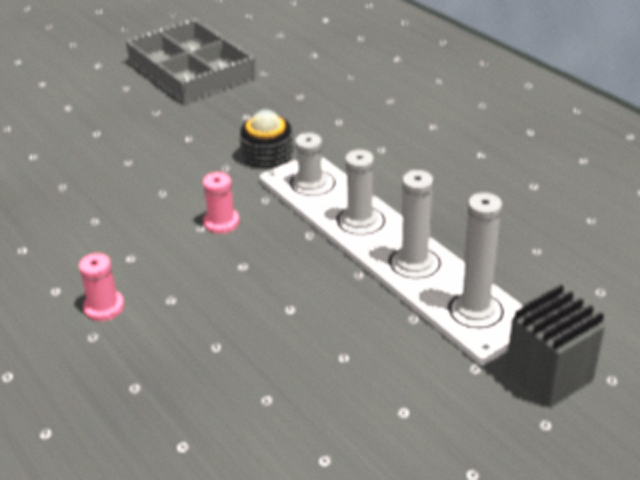

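Both views show the four pillars upright and centred in their rings, rising from the lamp to the trap. The pinks, the lamp and the trap are where they were.

```bash
python3 -c "
from bench import workorder;print(workorder.finish_job())"
```

```text
the job is handed in; nothing more can be done
None
```

The four steel pillars stand on the rail's ring marks in order of height: 50 mm next to the light source, then 70, 90 and 110 mm next to the beam trap. I handed the job in at about 38 s of the allowed 120 s.

**Last checks:**
- **Position:** silhouette fits in both cameras put every pillar within about 3 mm of its ring centre, against the 12 mm allowed.
- **Pillars:** both pictures show all four upright, with the gripper open and well away.
- **Light source and beam trap:** the last fixes match the first to within about 10 mm, which is roughly the scatter of the network's readings. Nothing came near either of them.
- **Pink look-alikes:** not touched.

**What disagreed:**
- **Tool height:** the fingertips were really about 36 mm higher than the reported tool position. My first grasp of the 70 mm pillar therefore closed on its top and pressed it with about 27 N. It stayed standing; I worked out the offset from the two cameras and that contact, and used it for the rest.
- **Side camera:** it reads about 1–3 mm lower in x than the top camera, which is about the calibration error.

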